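# Uncap, unlatch and hold open the gate of a transport locker

### The job

Open the small barred locker for a colleague who will take the samples out: lift the loose white guard cap off the yellow catch and stand it upright, knob up, in the round green holder. Then squeeze the yellow catch's two tabs fully together, after it the red catch's (they stay together when let go), and by its white post swing the blue gate out past its click-stop as wide as it goes. Finish there while still holding the post, since the gate springs back if it is let go; leave the bottles standing where they are.

Things in the scene. Friction and masses are not known exactly. Their poses are not given: they have to be found in the camera images.
- locker: fixed bench-top transport locker 100 deep x 256 wide x 92 high mm (grey foot, aluminium deck on top), samples behind the blue barred gate at its front; origin: centre of its underside on the worktop; its x axis points from the front (gate) to the back, y to its left seen from the front by the robot, z up. Two catches stand on the deck, yellow and red; which is left and which right varies
- cap_knob (a point): point on the axis of the upright orange knob (19 mm diameter, from 20 mm below to 16 mm above this point) on the loose white guard cap, an inverted cup of 60 g, 63 mm outer diameter, open below. The point is 61 mm above the cap's lower rim. The cap stands over the yellow catch on its grey base with 3 mm play round the tabs; lift it straight up over 40 mm to clear them; z axis: up through the knob
- holder_floor (a point): centre of the inner floor of the fixed green round holder, a shallow dish of 84 mm inner and 92 mm outer diameter; its floor is 6 mm and its rim 22 mm above the worktop. With the cap standing in it cap_knob is 61 mm above this point
- catch_yellow_grip (a point): point midway between the two yellow upright tabs of the yellow catch, where to squeeze. The catch is fixed to the locker's deck and its axes are parallel to the locker's. The tabs stand at +y and -y of this point with their outer faces 48 mm apart (28 mm when fully squeezed); each tab is 14 mm wide along x and reaches from 22 mm below to 12 mm above this point; below them is a solid grey base (66 x 68 mm). The tabs are geared to each other, so both move inward alike
- catch_red_grip (a point): the same for the red catch with red tabs, identical in size; the catches are 95 mm apart along the locker's y axis
- tabs_yellow (a joint): inward travel of each yellow tab in m: 0 as found (gate locked), 0.010 fully squeezed (free from about 0.0085); about 6 N moves the tabs and friction keeps them where they are left
- tabs_red (a joint): the same for the red tabs
- gate_post (a point): a point on the axis of the white round upright post (17 mm diameter, free from 33 mm below to 25 mm above this point) on top of the gate's free end, to pull the gate by; it turns with the gate
- gate_hinge (a point): a point on the gate's vertical hinge axis at the same height as gate_post, 195 mm from the post; the hinge is at the locker's left (+y) end and the post swings out towards the locker's front (-x), clockwise seen from above
- gate (a joint): gate angle in rad: 0 shut, 1.25 at its stop, grows as it opens. A spring pulls it shut (about 2 N at the post); a spring detent resists from 0.26 to 0.55 rad (up to about 10 N at the post) and clicks over by about 0.75; let go beyond that, the gate springs back against the detent at about 0.77
- wash_mid (a point): mid-height centre of a white bottle with red cap, 68 mm diameter, 154 mm high, loose bystander; its place and the holder's (one to the left, one to the right) may be swapped
- reagent_mid (a point): mid-height centre of a white bottle with green cap, 60 mm diameter, 122 mm high, loose bystander at the right rear
- dropper_mid (a point): mid-height centre of a small dropper bottle with blue tip, 29 mm diameter, 85 mm high, loose bystander at the left rear
Mind the look-alikes: they are no part of the job. What is meant by the part that bears holder_floor is not pink, and is the smaller of those in its own colour.

How it is judged (in metres and radians):
On the way, in this order (a step that is already met when the one before it is completed fails the run):
1. the guard cap stands upright in the holder, let go (horizontal distance between cap_knob and holder_floor below 0.016 m and z of cap_knob in the frame of holder_floor below 0.065 m and angle between cap_knob's own z axis and vertical below 0.12 rad and contact force between the fingers and cap below 0.1 N), for 0.2 s.
2. the yellow catch is squeezed home (value of joint tabs_yellow above 0.0085 m), for 0.1 s.
3. then the red catch is squeezed home (value of joint tabs_red above 0.0085 m), for 0.1 s.
4. then the gate is swung past its detent (value of joint gate above 0.9 rad), for 0.1 s.
At the end, for the whole second after the job is handed in: The gate is held still by the fingers (at least 0.5 N of touch) more than 1.05 rad (60 degrees) open, both catches' tabs are squeezed together (8 mm or more), and the cap stands upright (within 7 degrees) on the holder's floor within 16 mm of its centre (value of joint gate above 1.05 rad and contact force between the fingers and gate above 0.5 N and value of joint each of tabs_yellow, tabs_red above 0.008 m and horizontal distance between cap_knob and holder_floor below 0.016 m and z of cap_knob in the frame of holder_floor below 0.065 m and angle between cap_knob's own z axis and vertical below 0.12 rad and velocity of joint gate between -0.1 and 0.1 rad/s); the arm keeps its last pose, push and grip.
It fails at once if a loose bottle is pushed more than 40 mm or tipped (distance of any of wash_mid, reagent_mid, dropper_mid from where it was at the start of the episode above 0.04 m or angle between any of wash_mid, reagent_mid, dropper_mid's own z axis and vertical above 0.5 rad).
It fails at once if the red catch is squeezed before the yellow one (value of joint tabs_red above 0.005 m and value of joint tabs_yellow below 0.006 m).
It also fails if it takes over 64 s, if anything falls off the work surface, if the arm or the gripper's body presses on something with over 40 N, if the wrist force passes 120 N, or if a joint passes its speed limit or range.

### The arm

A 6-joint arm with a two-finger parallel gripper is mounted at the origin on a cart in front of the work surface, level with it; the furniture and walls round the work are solid. World frame = base frame: x ahead of the robot, y to its left, z up, the work surface at z = 0. Lengths are in m, angles in degrees, forces in N, time in s.
With the tool pointing down it reaches from about 0.25 to 0.775 m from the base axis. Payload 4 kg.
Tool frame: the origin (TCP) lies at the very end of the fingers, on their centre line; the grasp point (between the pads) lies 19 mm behind it; z points along the fingers, y is the line along which they close (so a half turn about z gives the same grasp; the last joint's range is limited). The gripper opens to 94 mm and grips with 3 to 60 N. Pads are 16 mm wide; open, the fingers measure 119 mm over their backs; the gripper's body (75 mm by 177 mm) begins 78 mm behind the grasp point.
Start: joints at [65.999, 4.996, 78.535, -0, 96.463, -5.907], TCP at [0.171, 0.523, 0.206] pointing down, gripper open.
Joint ranges: [-177.83, 177.83], [-43.37, 116.18], [15.69, 146.23], [-61.86, 241.86], [9.47, 152.12], [-147.06, 147.06]. Speed limits (degrees/s): [159.86, 159.86, 180, 180, 180, 180].

### API

Orientations are given as [roll, pitch, yaw] about the fixed x, y, z axes, in that order (R = Rz(yaw) Ry(pitch) Rx(roll)).
In Python, from bench import readout, optics, bot gives the robot as it stands.
- The arm moves only by the tool jog_arm, never from a script. Its argument "moves" is a list of rows, each an object of numbers: "tx", "ty", "tz": the shift along the tool's x, y, z in cm; "rx", "ry", "rz": the turn, a rotation vector about the tool's x, y, z in degrees. In form: [{"tx": .., "ty": .., "tz": .., "rx": .., "ry": .., "rz": ..}, ...]. A call has 1 to 10 rows; each row is the pose to reach, as a shift and turn from the pose commanded when the call began, along the tool's axes at that moment; what a row does not reach only later rows make up. A row lasts 1/12 s, in which the tool goes at most 41.7 mm and 7.16 degrees, less where a joint would pass 70% of its speed; a pose out of reach is approached as far as the arm can. A call with a gripper value outside its range is refused whole. "grip" is the finger opening in cm, from 0 to 9.4, set as the call begins (left out, the last holds). The fingers move at their own pace and stop on an object; the grip force is fixed at half the most. Time passes only in rows, so rows that repeat a pose let the fingers close. It gives the time, the measured TCP pose, the force, the opening and the grip force at its end, in the units of the state.
- readout.get_obs(): the state, without advancing time (a new reading comes with each control period).
- optics.get_image(name): name is "scene" or "side" or "wrist"; returns a dict with "pixels" (400x640x3 uint8, red, green, blue), "fx", "fy", "cx", "cy" (pixels), "dist_coeffs" ([k1, k2, p1, p2, k3] as OpenCV has them; the pictures are not rectified), "T" (4x4, takes a point from camera to world coordinates). Camera axes: x right, y down, z forward; pixel columns grow to the right and rows downward; lengths in m; the calibration is good to about 2 mm. A picture is of the moment at which its call begins. There is no depth.
- bot.close_job(): hands the job in; it is judged then, once.
The state is a dict: "time_s": time; "q": joint angles; "dq": joint speeds; "tau": joint torques, N m; "eef_pos": TCP position; "eef_rot": TCP orientation; "force": force on the tool from outside, world axes, zero at the start; "ft_torque": the same for the moment, N m; "finger_gap": finger opening in m; "finger_force": force on a finger pad.
Only numpy, scipy, OpenCV 4.12 (cv2) and the standard library are available. Lean on these libraries where they do the work, as an engineer would, in place of code of your own. Each camera call takes 0.05 s, during which the arm holds its last target. There are 200 camera calls.

## Working session

There is one attempt and no reset: what is moved stays moved. The work goes in short steps, Python scripts to look and compute and a tool call to move; the robot and the scene stay as the last step left them, time stands still between calls to the robot, and variables do not carry over. Pictures are saved under pics/ and viewed, at most 10 in all, crops included, and the job is handed in when it is done.

Besides the shell and the picture viewer there is one more tool, called after "Call:" as name([rows], argument=value, ...), one row to a line, values as JSON. jog_arm: Moves the arm, as the interface text tells. Its arguments: {"type":"object","properties":{"moves":{"type":"array","items":{"type":"object","properties":{"tx":{"type":"number"},"ty":{"type":"number"},"tz":{"type":"number"},"rx":{"type":"number"},"ry":{"type":"number"},"rz":{"type":"number"}}}},"grip":{"type":"number"}},"required":["moves"]}

```bash
mkdir -p pics
cat > h.py <<'E'
import numpy as np,cv2,pickle
from scipy.spatial.transform import Rotation as R
def grab(n):
    from bench import optics
    d=optics.get_image(n); pickle.dump(d,open(n+'.pkl','wb')); return d
def load(n): return pickle.load(open(n+'.pkl','rb'))
def save(px,f): cv2.imwrite('pics/'+f,cv2.cvtColor(px,cv2.COLOR_RGB2BGR))
def K(d): return np.array([[d['fx'],0,d['cx']],[0,d['fy'],d['cy']],[0,0,1.]])
def ray(d,u,v):
    p=cv2.undistortPoints(np.array([[[u,v]]],float),K(d),np.array(d['dist_coeffs']))[0,0]
    T=np.array(d['T']); return T[:3,3],T[:3,:3]@np.array([p[0],p[1],1])
def onz(d,u,v,z):
    o,r=ray(d,u,v); return o+r*(z-o[2])/r[2]
def proj(d,P):
    T=np.linalg.inv(np.array(d['T'])); rv=cv2.Rodrigues(T[:3,:3])[0]
    return cv2.projectPoints(np.atleast_2d(np.array(P,float)),rv,T[:3,3],K(d),np.array(d['dist_coeffs']))[0][:,0]
E
python3 - <<'E'
from h import *
a=[grab(n) for n in('scene','side','wrist')]
for d,n in zip(a,('scene','side','wrist')): print(n,np.round(d['T'],3).tolist(),d['fx'],d['dist_coeffs'])
save(cv2.resize(a[0]['pixels'],(800,500)),'scene0.png')
save(np.hstack([cv2.resize(a[1]['pixels'],(480,300)),cv2.resize(a[2]['pixels'],(320,200),interpolation=cv2.INTER_AREA).copy() if 0 else cv2.copyMakeBorder(cv2.resize(a[2]['pixels'],(320,200)),0,100,0,0,0)]),'sw0.png')
E
```

```text
scene [[0.546, -0.334, 0.769, -0.435], [-0.838, -0.241, 0.49, -0.631], [0.022, -0.912, -0.411, 0.686], [0.0, 0.0, 0.0, 1.0]] 411.11386856661403 [-0.04849198  0.          0.          0.          0.        ]
side [[-0.984, -0.116, 0.138, 0.441], [-0.18, 0.569, -0.802, 0.81], [0.014, -0.814, -0.58, 0.697], [0.0, 0.0, 0.0, 1.0]] 388.54194247011475 [-0.09757855  0.          0.          0.          0.        ]
wrist [[0.31, 0.917, 0.252, 0.098], [0.951, -0.299, -0.085, 0.547], [-0.002, 0.266, -0.964, 0.384], [0.0, 0.0, 0.0, 1.0]] 329.4356566213278 [-0.03177906  0.          0.          0.          0.        ]
```

View pics/scene0.png

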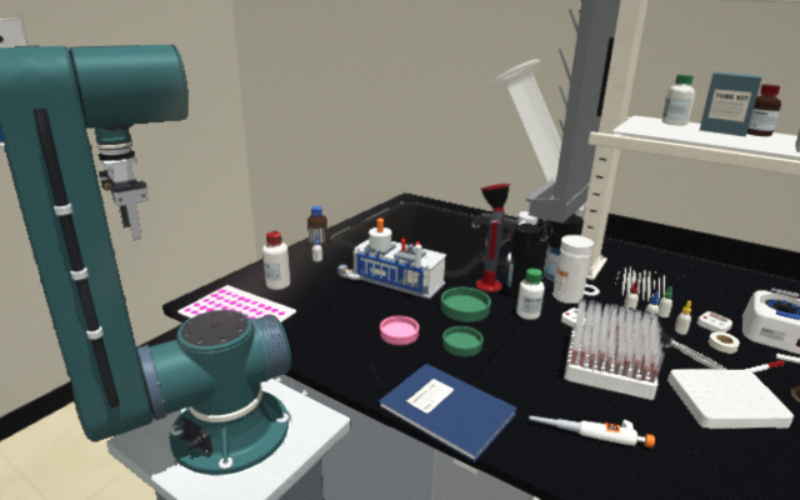

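View pics/sw0.png

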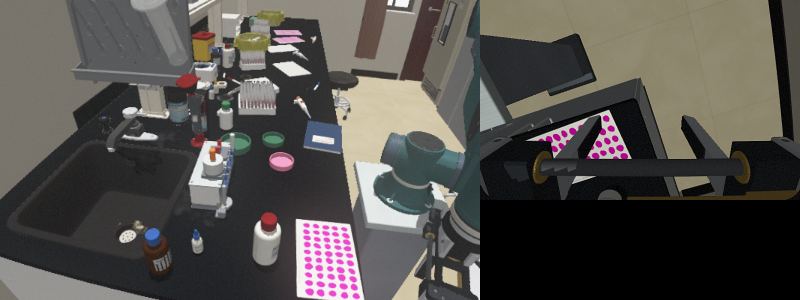

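The scene view (800 px wide) shows the locker at (400,265). The cap is on the left catch, with its orange knob at (380,225), and the red tabs are near (408,245). There are three dishes: large green (466,303), small green (463,340) and pink (399,329). The holder should be the small green one, which I'll check by its size in a crop.

Run:
```python
from h import *
a=load('scene')['pixels'];b=load('side')['pixels']
c=cv2.resize(a[160:300,260:420],(640,560),interpolation=cv2.INTER_CUBIC); save(c,'c1.png')
c=cv2.resize(b[160:300,240:400],(640,560),interpolation=cv2.INTER_CUBIC); save(c,'c2.png')
```

```text
(no output)
```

View pics/c1.png

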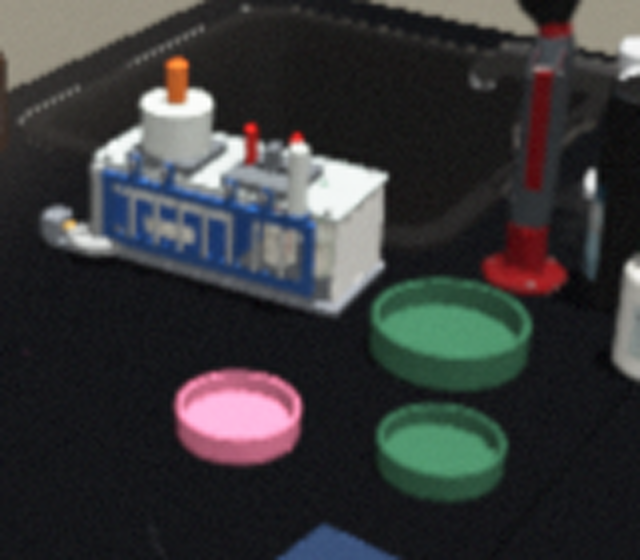

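View pics/c2.png

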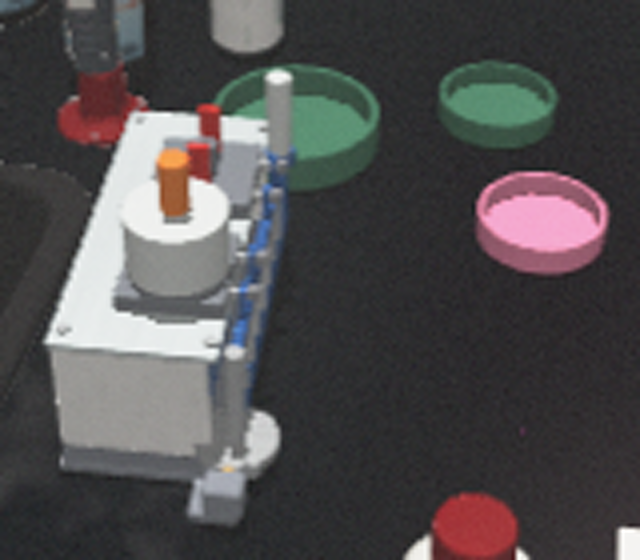

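The c1 crop covers scene at offset (260,160), scaled 4x. It shows the knob top at (177,60), post top (299,148), red tab tops (251,128) and (297,136), and small green rim centre (442,440). In c2 the same points are the knob top (173,157), post top (278,77), red tabs (208,108) and (200,147), and small green rim centre (498,95).

Run:
```python
from h import *
s=load('scene');d=load('side')
S=lambda u,v:(260+u/4,160+v/4); D=lambda u,v:(240+u/4,160+v/4)
def tri(a,b):
    o1,r1=ray(s,*S(*a));o2,r2=ray(d,*D(*b))
    x=np.linalg.lstsq(np.c_[r1,-r2],o2-o1,rcond=None)[0]
    p,q=o1+r1*x[0],o2+r2*x[1]; return (p+q)/2,np.linalg.norm(p-q)
for n,a,b in [('knobtop',(177,62),(173,157)),('posttop',(299,148),(278,77)),('redL',(251,128),(200,147)),('redR',(297,136),(208,108)),
 ('smallgreen',(442,440),(498,95)),('biggreen',(450,315),(299,109)),('FLcorner',(98,158),(218,350)),('BRcorner',(387,178),(265,118)),]:
    p,e=tri(a,b);print(n,p.round(4),round(e,4))
for w in [((377,440),(507,440)),((370,318),(531,318))]:
    print(np.linalg.norm(onz(s,*S(*w[0]),.022)-onz(s,*S(*w[1]),.022)))
for w in [((439,95),(557,95))]: print(np.linalg.norm(onz(d,*D(*w[0]),.022)-onz(d,*D(*w[1]),.022)))
for n,w in [('FL',(98,158)),('FR',(332,222)),('BR',(387,178))]: print('scene deck',n,onz(s,*S(*w),.092).round(4))
for n,w in [('FL',(218,350)),('BL',(48,345)),('BR',(135,113))]: print('side deck',n,onz(d,*D(*w),.092).round(4))
print('green scene/side',onz(s,*S(442,440),.022),onz(d,*D(498,95),.022))
```

```text
knobtop [0.6502 0.1214 0.1809] 0.0044
posttop [ 0.6192 -0.0209  0.1484] 0.0039
redL [0.6547 0.0478 0.136 ] 0.0049
redR [0.6602 0.0058 0.1371] 0.0056
smallgreen [ 0.4854 -0.2261  0.0195] 0.0055
biggreen [ 0.6329 -0.1586  0.0313] 0.0063
FLcorner [0.6124 0.1784 0.0902] 0.0028
BRcorner [ 0.6505 -0.0704  0.1036] 0.0509
0.09398645711584236
0.13243676664193124
0.09351217419826574
scene deck FL [0.6117 0.1766 0.092 ]
scene deck FR [ 0.6218 -0.0546  0.092 ]
scene deck BR [ 0.7237 -0.0507  0.092 ]
side deck FL [0.6107 0.1817 0.092 ]
side deck BL [0.7064 0.197  0.092 ]
side deck BR [ 0.7231 -0.0387  0.092 ]
green scene/side [ 0.48621489 -0.2275892   0.022     ] [ 0.48334506 -0.21843567  0.022     ]
```

The small green dish measures 93 mm across its outside, so it is the holder. The locker's yaw is about 4°. Next I'll plan the approach to the cap.

```bash
cat >> h.py <<'E'
def plan(p,yaw=None,rpy=None):
    from bench import readout
    o=readout.get_obs(); A=R.from_euler('xyz',o['eef_rot'],degrees=True)
    B=R.from_euler('xyz',rpy if rpy is not None else [180,0,yaw],degrees=True)
    print('t',o['time_s'],'pos',np.round(o['eef_pos'],4),np.round(o['eef_rot'],2),'q',np.round(o['q'],1),'F',np.round(o['force'],1),'gap',o['finger_gap'],o['finger_force'])
    print('shift cm',(A.inv().apply(np.array(p)-o['eef_pos'])*100).round(2),'rot',np.degrees((A.inv()*B).as_rotvec()).round(2))
E
python3 - <<'E'
from h import *
for y in (4,-176): plan([.65,.121,.27],y)
E
```

```text
t 0.15 pos [0.1706 0.5224 0.2046] [-1.7990e+02 -1.0000e-02  1.6191e+02] q [66.   5.  78.6 -0.  96.5 -5.9] F [-0.3 -0.5  0.4] gap 0.09390262988429526 0.0
shift cm [-58.03 -23.28  -6.51] rot [-4.0000e-02  1.3000e-01  1.5791e+02]
t 0.15 pos [0.1706 0.5224 0.2046] [-1.7990e+02 -1.0000e-02  1.6191e+02] q [66.   5.  78.6 -0.  96.5 -5.9] F [-0.3 -0.5  0.4] gap 0.09390262988429526 0.0
shift cm [-58.03 -23.28  -6.51] rot [ -0.09  -0.03 -22.09]
```

Call:
jog_arm([
  {"tx": 0, "ty": 0, "tz": -4},
  {"tx": -3, "ty": -1, "tz": -6.5},
  {"tx": -58, "ty": -23.3, "tz": -6.5, "rz": -22.1},
  {"tx": -58, "ty": -23.3, "tz": -6.5, "rz": -22.1},
  {"tx": -58, "ty": -23.3, "tz": -6.5, "rz": -22.1},
  {"tx": -58, "ty": -23.3, "tz": -6.5, "rz": -22.1},
  {"tx": -58, "ty": -23.3, "tz": -6.5, "rz": -22.1},
  {"tx": -58, "ty": -23.3, "tz": -6.5, "rz": -22.1},
  {"tx": -58, "ty": -23.3, "tz": -6.5, "rz": -22.1},
  {"tx": -58, "ty": -23.3, "tz": -6.5, "rz": -22.1},
], grip=6)

```text
invalid input
```

Run:
```python
from h import *
plan([.65,.121,.25],-176)
```

```text
t 0.15 pos [0.1706 0.5224 0.2046] [-1.7990e+02 -1.0000e-02  1.6191e+02] q [66.   5.  78.6 -0.  96.5 -5.9] F [-0.3 -0.5  0.4] gap 0.09390262988429526 0.0
shift cm [-58.03 -23.28  -4.51] rot [ -0.09  -0.03 -22.09]
```

Call:
jog_arm([
  {"tx": -3, "ty": -1, "tz": -6, "rx": 0, "ry": 0, "rz": 0},
  {"tx": -58, "ty": -23.3, "tz": -6.5, "rx": 0, "ry": 0, "rz": -22.1},
  {"tx": -58, "ty": -23.3, "tz": -6.5, "rx": 0, "ry": 0, "rz": -22.1},
  {"tx": -58, "ty": -23.3, "tz": -6.5, "rx": 0, "ry": 0, "rz": -22.1},
  {"tx": -58, "ty": -23.3, "tz": -6.5, "rx": 0, "ry": 0, "rz": -22.1},
  {"tx": -58, "ty": -23.3, "tz": -6.5, "rx": 0, "ry": 0, "rz": -22.1},
], grip=6)

```text
time_s: 0.65
eef_pos: [0.3373, 0.3841, 0.2513]
eef_rot: [-180.0, -0.0, -175.8]
force: [0.6, 0.9, -0.2]
finger_gap: 0.0605
finger_force: 0.0
```

Run:
```python
from h import *
plan([.65,.121,.25],-176)
```

```text
t 0.65 pos [0.3373 0.3841 0.2513] [-1.8000e+02 -1.0000e-02 -1.7584e+02] q [ 42.3  -0.2  78.8   0.  101.4 -51.8] F [ 0.6  0.9 -0.2] gap 0.060486658153315644 0.0
shift cm [-29.28 -28.51   0.13] rot [-0.   -0.01  0.16]
```

Call:
jog_arm([
  {"tx": -29.3, "ty": -28.5, "tz": -1, "rx": 0, "ry": 0, "rz": 0.2},
  {"tx": -29.3, "ty": -28.5, "tz": -1, "rx": 0, "ry": 0, "rz": 0.2},
  {"tx": -29.3, "ty": -28.5, "tz": -1, "rx": 0, "ry": 0, "rz": 0.2},
  {"tx": -29.3, "ty": -28.5, "tz": -1, "rx": 0, "ry": 0, "rz": 0.2},
  {"tx": -29.3, "ty": -28.5, "tz": -1, "rx": 0, "ry": 0, "rz": 0.2},
  {"tx": -29.3, "ty": -28.5, "tz": -1, "rx": 0, "ry": 0, "rz": 0.2},
  {"tx": -29.3, "ty": -28.5, "tz": -1, "rx": 0, "ry": 0, "rz": 0.2},
  {"tx": -29.3, "ty": -28.5, "tz": -1, "rx": 0, "ry": 0, "rz": 0.2},
  {"tx": -29.3, "ty": -28.5, "tz": -1, "rx": 0, "ry": 0, "rz": 0.2},
  {"tx": -29.3, "ty": -28.5, "tz": -1, "rx": 0, "ry": 0, "rz": 0.2},
])

```text
time_s: 1.48
eef_pos: [0.6504, 0.119, 0.2605]
eef_rot: [-180.0, -0.1, -176.3]
force: [0.1, 0.1, 0.5]
finger_gap: 0.06
finger_force: 0.0
```

Run:
```python
from h import *
plan([.65,.121,.25],-176)
w=grab('wrist'); save(cv2.resize(w['pixels'],(800,500)),'w1.png')
```

```text
t 1.4833 pos [0.6504 0.119  0.2605] [-1.7998e+02 -5.0000e-02 -1.7629e+02] q [  5.5  19.6  55.   -0.  105.4 -88.2] F [0.1 0.1 0.5] gap 0.06004616842165461 0.0
shift cm [0.02 0.2  1.05] rot [-0.02 -0.05 -0.29]
```

View pics/w1.png

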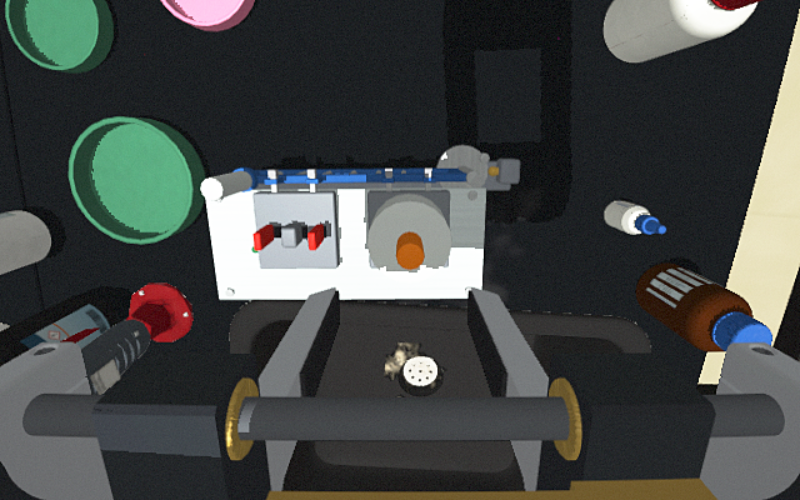

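The wrist view (800 px wide, robot side up, +y to the right) shows the knob top at about (411,258), the post top at (211,188), and the red tabs at (264,237) and (317,236). The deck's back corners are at (219,299) and (484,298). I'll compute positions from these, using image code for the orange and red blobs.

Run:
```python
from h import *
w=load('wrist');print(np.round(w['T'],3).tolist())
a=w['pixels'].astype(int)
P=lambda u,v,z:onz(w,u/1.25,v/1.25,z).round(4)
for n,u,v,z in [('knobtop',411,262,.181),('post',211,188,.148),('BR',219,299,.092),('BL',484,298,.092),('hinge side corner',487,193,.092)]:print(n,P(u,v,z))
orange=((a[...,0]>150)&(a[...,1]>60)&(a[...,1]<140)&(a[...,2]<70)).astype(np.uint8)
red=((a[...,0]>150)&(a[...,1]<70)&(a[...,2]<70)).astype(np.uint8)
for n,m in(('or',orange),('red',red)):
    k,l,st,c=cv2.connectedComponentsWithStats(m)
    for i in range(1,k):
        if st[i,4]>20: print(n,st[i],c[i].round(1))
save(cv2.resize(w['pixels'][130:250,150:400],(800,384),interpolation=cv2.INTER_CUBIC),'w1c.png')
```

```text
[[-0.065, 0.962, 0.264, 0.574], [0.998, 0.063, 0.016, 0.115], [-0.001, 0.265, -0.964, 0.44], [0.0, 0.0, 0.0, 1.0]]
knobtop [0.6536 0.1247 0.181 ]
post [ 0.6181 -0.0201  0.148 ]
BR [ 0.7278 -0.0444  0.092 ]
BL [0.7108 0.1967 0.092 ]
hinge side corner [0.6158 0.1881 0.092 ]
or [246 186   6  14  34] [248.4 192.9]
or [203 189   5  10  23] [205.6 194.2]
or [317 194  22  22 362] [327.8 204.4]
red [570   0  11   7  23] [575.    3.1]
red [203 186   7  14  52] [205.8 192.5]
red [246 186   7  14  51] [249.2 193. ]
red [102 228  51  45 865] [131.4 246.7]
```

View pics/w1c.png

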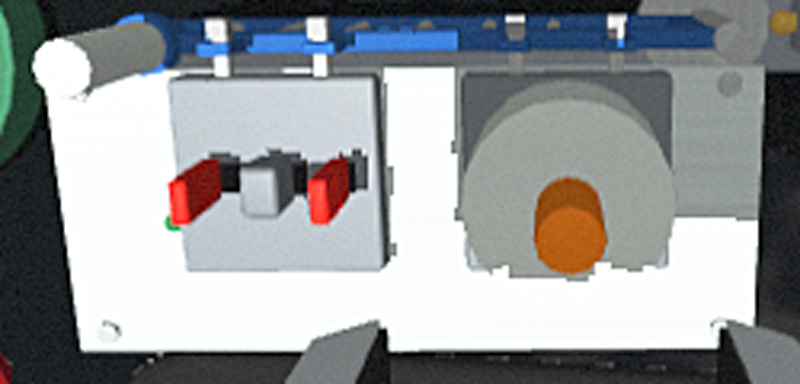

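Run:
```python
from h import *
w=load('wrist')
P=lambda u,v,z:onz(w,150+u/3.2,130+v/3.2,z)
k=P(570,238,.180);rL=P(320,202,.136);rR=P(180,202,.136);p=P(63,67,.148);bl=P(757,350,.092);br=P(82,352,.092)
for n,x in zip(('knob','redL','redR','post','BL','BR'),(k,rL,rR,p,bl,br)):print(n,x.round(4))
m=(rL+rR)/2;print('redmid',m,'k-red',(k-m)[:2],np.linalg.norm((k-m)[:2]))
f=lambda v:np.degrees(np.arctan2(-v[0],v[1])).round(2)
print('yaws',f(k-m),f(bl-br),f(rL-rR),np.linalg.norm((rL-rR)[:2]),np.linalg.norm((bl-br)[:2]))
plan([k[0],k[1],.22],-176)
```

```text
knob [0.6494 0.1239 0.18  ]
redL [0.6559 0.0503 0.136 ]
redR [0.6587 0.0083 0.136 ]
post [ 0.6185 -0.0193  0.148 ]
BL [0.712  0.1961 0.092 ]
BR [ 0.7287 -0.044   0.092 ]
redmid [0.6572997  0.02927995 0.136     ] k-red [-0.00784983  0.09457443] 0.09489964384276829
yaws 4.74 3.99 3.72 0.04204343549950124 0.24069237117934475
t 1.5333 pos [0.654  0.1142 0.2583] [-1.7977e+02 -2.0000e-02 -1.7662e+02] q [  5.1  19.9  54.8  -0.2 105.3 -88.3] F [-0.2 -2.6 -1.3] gap 0.06008661369059773 0.0
shift cm [0.4  1.   3.83] rot [-0.23 -0.02 -0.62]
```

Call:
jog_arm([
  {"tx": 0.3, "ty": 0.9, "tz": 3.5, "rx": 0, "ry": 0, "rz": -0.4},
  {"tx": 0.3, "ty": 0.9, "tz": 3.5, "rx": 0, "ry": 0, "rz": -0.4},
  {"tx": 0.3, "ty": 0.9, "tz": 3.5, "rx": 0, "ry": 0, "rz": -0.4},
  {"tx": 0.3, "ty": 0.9, "tz": 3.5, "rx": 0, "ry": 0, "rz": -0.4},
])

```text
time_s: 1.87
eef_pos: [0.645, 0.1308, 0.2274]
eef_rot: [-180.0, 0.0, -175.8]
force: [0.4, -0.4, 0.4]
finger_gap: 0.0601
finger_force: 0.0
```

Run:
```python
from h import *
plan([.65,.1235,.153],-175.8)
w=grab('wrist'); a=w['pixels'].astype(int)
orange=((a[...,0]>150)&(a[...,1]>60)&(a[...,1]<140)&(a[...,2]<70)).astype(np.uint8)
red=((a[...,0]>150)&(a[...,1]<90)&(a[...,2]<90)).astype(np.uint8)
for n,m in(('or',orange),('red',red)):
    k,l,st,c=cv2.connectedComponentsWithStats(m)
    for i in range(1,k):
        if st[i,4]>30: print(n,st[i],c[i].round(1),onz(w,*c[i],.180 if n=='or' else .136).round(4))
# bright top face of knob
h,l,st,c=None,None,None,None
ys,xs=np.where(orange>0);sel=(a[ys,xs,0]>190);print('bright',sel.sum(),xs[sel].mean(),ys[sel].mean(),onz(w,xs[sel].mean(),ys[sel].mean(),.18))
```

```text
t 1.8667 pos [0.645  0.1308 0.2274] [-1.7999e+02  3.0000e-02 -1.7575e+02] q [  6.5  18.9  59.6  -0.  101.4 -87.7] F [ 0.4 -0.4  0.4] gap 0.06010811800183785 0.0
shift cm [-0.44 -0.76  7.44] rot [-0.01  0.03  0.05]
or [300 212  25  23 414] [311.7 222.9] [0.6495 0.1235 0.18  ]
red [175 199   8  15  93] [178.6 206.1] [0.6586 0.0074 0.136 ]
red [224 199   7  15  92] [227. 206.] [0.6554 0.0494 0.136 ]
red [300 212  25  22 385] [311.7 223.2] [0.6656 0.1231 0.136 ]
red [ 88 238  32  12 246] [103.8 243.2] [ 0.6988 -0.0624  0.136 ]
red [ 79 245  10  18  70] [ 82.5 253.3] [ 0.7106 -0.0836  0.136 ]
red [116 249  15  15  87] [122.3 255.8] [ 0.71   -0.0466  0.136 ]
bright 49 203.51020408163265 205.48979591836735 [0.64212358 0.04473479 0.18      ]
```

Call:
jog_arm([
  {"tx": -0.44, "ty": -0.76, "tz": 2, "rx": 0, "ry": 0, "rz": 0},
  {"tx": -0.44, "ty": -0.76, "tz": 4, "rx": 0, "ry": 0, "rz": 0},
  {"tx": -0.44, "ty": -0.76, "tz": 6, "rx": 0, "ry": 0, "rz": 0},
  {"tx": -0.44, "ty": -0.76, "tz": 7.1, "rx": 0, "ry": 0, "rz": 0},
  {"tx": -0.44, "ty": -0.76, "tz": 7.2, "rx": 0, "ry": 0, "rz": 0},
  {"tx": -0.44, "ty": -0.76, "tz": 7.2, "rx": 0, "ry": 0, "rz": 0},
])

```text
time_s: 2.42
eef_pos: [0.6504, 0.1234, 0.1557]
eef_rot: [180.0, 0.1, -175.8]
force: [-0.5, 0.2, 0.8]
finger_gap: 0.06
finger_force: 0.0
```

Call:
jog_arm([
  {"tx": 0, "ty": 0, "tz": 0, "rx": 0, "ry": 0, "rz": 0},
  {"tx": 0, "ty": 0, "tz": 0, "rx": 0, "ry": 0, "rz": 0},
  {"tx": 0, "ty": 0, "tz": 0, "rx": 0, "ry": 0, "rz": 0},
  {"tx": 0, "ty": 0, "tz": 0, "rx": 0, "ry": 0, "rz": 0},
  {"tx": 0, "ty": 0, "tz": 0, "rx": 0, "ry": 0, "rz": 0},
  {"tx": 0, "ty": 0, "tz": 0, "rx": 0, "ry": 0, "rz": 0},
], grip=0.5)

```text
time_s: 2.92
eef_pos: [0.6501, 0.1231, 0.1548]
eef_rot: [180.0, 0.0, -175.8]
force: [-0.3, 0.7, -1.0]
finger_gap: 0.0238
finger_force: 0.0
```

Still closing, so I'll wait a little and then lift slowly.

Call:
jog_arm([
  {"tx": 0, "ty": 0, "tz": 0, "rx": 0, "ry": 0, "rz": 0},
  {"tx": 0, "ty": 0, "tz": 0, "rx": 0, "ry": 0, "rz": 0},
  {"tx": 0, "ty": 0, "tz": 0, "rx": 0, "ry": 0, "rz": 0},
  {"tx": 0, "ty": 0, "tz": 0, "rx": 0, "ry": 0, "rz": 0},
])

```text
time_s: 3.25
eef_pos: [0.6501, 0.1231, 0.1545]
eef_rot: [180.0, 0.0, -175.8]
force: [-0.3, 0.2, 1.1]
finger_gap: 0.0185
finger_force: 30.0
```

Call:
jog_arm([
  {"tx": 0, "ty": 0, "tz": -1, "rx": 0, "ry": 0, "rz": 0},
  {"tx": 0, "ty": 0, "tz": -2, "rx": 0, "ry": 0, "rz": 0},
  {"tx": 0, "ty": 0, "tz": -3, "rx": 0, "ry": 0, "rz": 0},
  {"tx": 0, "ty": 0, "tz": -4, "rx": 0, "ry": 0, "rz": 0},
  {"tx": 0, "ty": 0, "tz": -5, "rx": 0, "ry": 0, "rz": 0},
  {"tx": 0, "ty": 0, "tz": -6, "rx": 0, "ry": 0, "rz": 0},
  {"tx": 0, "ty": 0, "tz": -7, "rx": 0, "ry": 0, "rz": 0},
  {"tx": 0, "ty": 0, "tz": -8, "rx": 0, "ry": 0, "rz": 0},
  {"tx": 0, "ty": 0, "tz": -8, "rx": 0, "ry": 0, "rz": 0},
  {"tx": 0, "ty": 0, "tz": -8, "rx": 0, "ry": 0, "rz": 0},
])

```text
time_s: 4.08
eef_pos: [0.6505, 0.1231, 0.2356]
eef_rot: [180.0, 0.1, -175.8]
force: [0.4, -0.1, -0.9]
finger_gap: 0.0185
finger_force: 30.0
```

Run:
```python
from h import *
plan([.485,-.224,.235],-175.8)
w=grab('wrist');d=grab('side'); save(np.vstack([w['pixels'][:,60:460],])if 0 else np.hstack([cv2.resize(w['pixels'],(400,250)),cv2.resize(d['pixels'][100:300,200:520],(400,250))]),'g1.png')
```

```text
t 4.0833 pos [0.6505 0.1231 0.2356] [ 1.7999e+02  1.1000e-01 -1.7579e+02] q [  5.8  19.4  58.1   0.  102.4 -88.4] F [ 0.4 -0.1 -0.9] gap 0.018466387203575307 29.99754309654236
shift cm [ 1.905e+01 -3.341e+01  2.000e-02] rot [0.01 0.11 0.01]
```

View pics/g1.png

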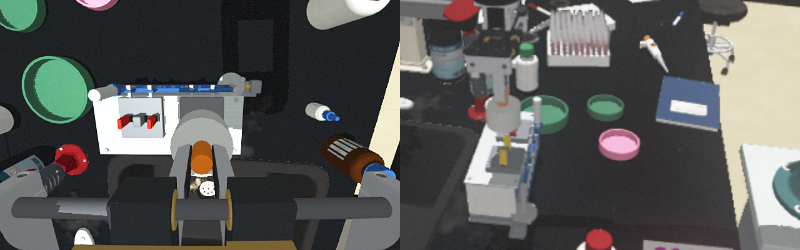

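The cap is held and clear; both yellow tabs are visible in the side crop at (507,150). Moving over to the holder.

Call:
jog_arm([
  {"tx": 1.5, "ty": -2.7, "tz": 0, "rx": 0, "ry": 0, "rz": 0},
  {"tx": 3.5, "ty": -6.1, "tz": 0, "rx": 0, "ry": 0, "rz": 0},
  {"tx": 5.6, "ty": -9.8, "tz": 0, "rx": 0, "ry": 0, "rz": 0},
  {"tx": 7.7, "ty": -13.5, "tz": 0, "rx": 0, "ry": 0, "rz": 0},
  {"tx": 9.8, "ty": -17.2, "tz": 0, "rx": 0, "ry": 0, "rz": 0},
  {"tx": 11.9, "ty": -20.9, "tz": 0, "rx": 0, "ry": 0, "rz": 0},
  {"tx": 14, "ty": -24.6, "tz": 0, "rx": 0, "ry": 0, "rz": 0},
  {"tx": 16.1, "ty": -28.2, "tz": 0, "rx": 0, "ry": 0, "rz": 0},
  {"tx": 18, "ty": -31.5, "tz": 0, "rx": 0, "ry": 0, "rz": 0},
  {"tx": 19, "ty": -33.4, "tz": 0, "rx": 0, "ry": 0, "rz": 0},
])

```text
time_s: 5.02
eef_pos: [0.4824, -0.2272, 0.2335]
eef_rot: [-180.0, -0.1, -176.0]
force: [-0.4, -0.7, -1.2]
finger_gap: 0.0187
finger_force: 30.0
```

Call:
jog_arm([
  {"tx": 0, "ty": 0, "tz": 2, "rx": 0, "ry": 0, "rz": 0},
  {"tx": 0, "ty": 0, "tz": 4, "rx": 0, "ry": 0, "rz": 0},
  {"tx": 0, "ty": 0, "tz": 6, "rx": 0, "ry": 0, "rz": 0},
  {"tx": 0, "ty": 0, "tz": 6, "rx": 0, "ry": 0, "rz": 0},
  {"tx": 0, "ty": 0, "tz": 6, "rx": 0, "ry": 0, "rz": 0},
])

```text
time_s: 5.43
eef_pos: [0.4839, -0.2233, 0.1726]
eef_rot: [179.8, -0.2, -175.8]
force: [0.2, 0.2, -1.5]
finger_gap: 0.0183
finger_force: 30.0
```

Run:
```python
from h import *
plan([.485,-.224,.062],-175.8)
w=grab('wrist');d=grab('side'); save(np.hstack([cv2.resize(w['pixels'][60:360,120:520],(400,300)),cv2.resize(d['pixels'][130:250,300:460],(400,300))]),'g2.png')
```

```text
t 5.4333 pos [ 0.4839 -0.2233  0.1726] [ 179.85   -0.21 -175.8 ] q [ -30.9    3.5   83.8    0.    92.9 -125.1] F [ 0.2  0.2 -1.5] gap 0.0182546169048478 29.9974724650383
shift cm [-0.15 -0.11 11.05] rot [ 0.15 -0.21  0.  ]
```

View pics/g2.png

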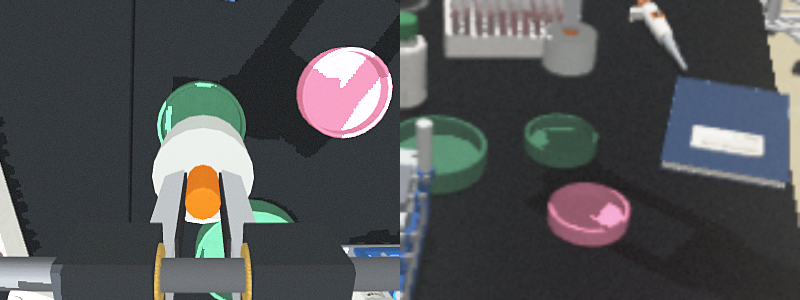

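In the wrist crop (offset 120,60) the small green holder spans columns 157–246, with its top edge at row 82. The cap hangs just in front of it, and pink is off to the right. I'll fit the holder's centre.

Run:
```python
from h import *
from scipy.optimize import least_squares
w=load('wrist');a=w['pixels'].astype(int)
g=(a[...,1]>a[...,0]+20)&(a[...,1]>40); g[:,:250]=0;g[:,400:]=0;g[200:]=0
ys,xs=np.where(g);print('ext',xs.min(),xs.max(),ys.min())
t=np.linspace(0,2*np.pi,181)
def ext(c):
    P=[(c[0]+.046*np.cos(t),c[1]+.046*np.sin(t),0*t+z) for z in(0,.022)]
    q=np.vstack([proj(w,np.array(p).T) for p in P]); return np.array([q[:,0].min(),q[:,0].max(),q[:,1].min()])
for m in ([277,366,142],[xs.min(),xs.max()+1,ys.min()]):
    r=least_squares(lambda c:ext(c)-m,[.485,-.224],diff_step=1e-3);print(r.x.round(4),r.fun.round(1))
s=load('scene')
def rimell(im,off,l,r_):pass
# side rim extents in the fresh side image crop: cols 525..599, rows ->
```

```text
ext 250 366 0
[ 0.487  -0.2235] [-0.1  0.1  0. ]
[ 0.3583 -0.245 ] [ 9.2 -9.2 -0.6]
```

Call:
jog_arm([
  {"tx": -0.27, "ty": -0.05, "tz": 2, "rx": 0, "ry": 0, "rz": 0},
  {"tx": -0.27, "ty": -0.05, "tz": 4.5, "rx": 0, "ry": 0, "rz": 0},
  {"tx": -0.27, "ty": -0.05, "tz": 7, "rx": 0, "ry": 0, "rz": 0},
  {"tx": -0.27, "ty": -0.05, "tz": 9, "rx": 0, "ry": 0, "rz": 0},
  {"tx": -0.27, "ty": -0.05, "tz": 10.2, "rx": 0, "ry": 0, "rz": 0},
  {"tx": -0.27, "ty": -0.05, "tz": 10.8, "rx": 0, "ry": 0, "rz": 0},
  {"tx": -0.27, "ty": -0.05, "tz": 10.8, "rx": 0, "ry": 0, "rz": 0},
  {"tx": -0.27, "ty": -0.05, "tz": 10.8, "rx": 0, "ry": 0, "rz": 0},
])

```text
time_s: 6.2
eef_pos: [0.4887, -0.2247, 0.0679]
eef_rot: [-179.9, 0.1, -175.8]
force: [-0.6, -0.0, -0.2]
finger_gap: 0.0186
finger_force: 30.0
```

Call:
jog_arm([
  {"tx": 0, "ty": 0, "tz": 0.2, "rx": 0, "ry": 0, "rz": 0},
  {"tx": 0, "ty": 0, "tz": 0.4, "rx": 0, "ry": 0, "rz": 0},
  {"tx": 0, "ty": 0, "tz": 0.4, "rx": 0, "ry": 0, "rz": 0},
  {"tx": 0, "ty": 0, "tz": 0.4, "rx": 0, "ry": 0, "rz": 0},
])

```text
time_s: 6.53
eef_pos: [0.488, -0.2244, 0.063]
eef_rot: [-180.0, 0.0, -175.8]
force: [-0.3, 0.2, -1.6]
finger_gap: 0.0185
finger_force: 30.0
```

Call:
jog_arm([
  {"tx": 0, "ty": 0, "tz": 0.15, "rx": 0, "ry": 0, "rz": 0},
  {"tx": 0, "ty": 0, "tz": 0.3, "rx": 0, "ry": 0, "rz": 0},
  {"tx": 0, "ty": 0, "tz": 0.3, "rx": 0, "ry": 0, "rz": 0},
  {"tx": 0, "ty": 0, "tz": 0.3, "rx": 0, "ry": 0, "rz": 0},
])

```text
time_s: 6.87
eef_pos: [0.4877, -0.2242, 0.0592]
eef_rot: [180.0, -0.0, -175.8]
force: [-0.8, 0.4, -1.5]
finger_gap: 0.0184
finger_force: 30.0
```

Call:
jog_arm([
  {"tx": 0, "ty": 0, "tz": 0.1, "rx": 0, "ry": 0, "rz": 0},
  {"tx": 0, "ty": 0, "tz": 0.2, "rx": 0, "ry": 0, "rz": 0},
  {"tx": 0, "ty": 0, "tz": 0.2, "rx": 0, "ry": 0, "rz": 0},
  {"tx": 0, "ty": 0, "tz": 0.2, "rx": 0, "ry": 0, "rz": 0},
])

```text
time_s: 7.2
eef_pos: [0.4877, -0.2242, 0.0573]
eef_rot: [180.0, -0.0, -175.8]
force: [-0.1, -0.1, -0.3]
finger_gap: 0.0185
finger_force: 30.0
```

Call:
jog_arm([
  {"tx": 0, "ty": 0, "tz": 0.08, "rx": 0, "ry": 0, "rz": 0},
  {"tx": 0, "ty": 0, "tz": 0.16, "rx": 0, "ry": 0, "rz": 0},
  {"tx": 0, "ty": 0, "tz": 0.16, "rx": 0, "ry": 0, "rz": 0},
  {"tx": 0, "ty": 0, "tz": 0.16, "rx": 0, "ry": 0, "rz": 0},
])

```text
time_s: 7.53
eef_pos: [0.488, -0.2243, 0.0564]
eef_rot: [-180.0, 0.0, -175.8]
force: [-1.0, 0.8, 3.7]
finger_gap: 0.0183
finger_force: 30.0
```

Call:
jog_arm([
  {"tx": 0, "ty": 0, "tz": 0, "rx": 0, "ry": 0, "rz": 0},
  {"tx": 0, "ty": 0, "tz": 0, "rx": 0, "ry": 0, "rz": 0},
  {"tx": 0, "ty": 0, "tz": 0, "rx": 0, "ry": 0, "rz": 0},
  {"tx": 0, "ty": 0, "tz": 0, "rx": 0, "ry": 0, "rz": 0},
  {"tx": 0, "ty": 0, "tz": 0, "rx": 0, "ry": 0, "rz": 0},
  {"tx": 0, "ty": 0, "tz": 0, "rx": 0, "ry": 0, "rz": 0},
], grip=7.4)

```text
time_s: 8.03
eef_pos: [0.4877, -0.2242, 0.0557]
eef_rot: [180.0, -0.0, -175.8]
force: [-0.6, -0.0, -0.2]
finger_gap: 0.0548
finger_force: 0.0
```

Call:
jog_arm([
  {"tx": 0, "ty": 0, "tz": -1, "rx": 0, "ry": 0, "rz": 0},
  {"tx": 0, "ty": 0, "tz": -3, "rx": 0, "ry": 0, "rz": 0},
  {"tx": 0, "ty": 0, "tz": -6, "rx": 0, "ry": 0, "rz": 0},
  {"tx": 0, "ty": 0, "tz": -9, "rx": 0, "ry": 0, "rz": 0},
  {"tx": 0, "ty": 0, "tz": -12, "rx": 0, "ry": 0, "rz": 0},
  {"tx": 0, "ty": 0, "tz": -15, "rx": 0, "ry": 0, "rz": 0},
  {"tx": 0, "ty": 0, "tz": -17, "rx": 0, "ry": 0, "rz": 0},
  {"tx": 0, "ty": 0, "tz": -17, "rx": 0, "ry": 0, "rz": 0},
  {"tx": 0, "ty": 0, "tz": -17, "rx": 0, "ry": 0, "rz": 0},
])

```text
time_s: 8.78
eef_pos: [0.4885, -0.2247, 0.2279]
eef_rot: [-179.9, 0.2, -175.8]
force: [-0.0, -0.6, 0.3]
finger_gap: 0.074
finger_force: 0.0
```

Run:
```python
from h import *
plan([.65,.123,.2],-175.8)
w=grab('wrist');d=grab('side')
a=w['pixels'].astype(int)
m=((a[...,0]>150)&(a[...,1]>60)&(a[...,1]<140)&(a[...,2]<70)).astype(np.uint8)
k,l,st,c=cv2.connectedComponentsWithStats(m)
for i in range(1,k):
    if st[i,4]>30: print(st[i],onz(w,*c[i],.083).round(4))
save(np.hstack([cv2.resize(w['pixels'][60:360,120:520],(400,300)),cv2.resize(d['pixels'][130:250,300:460],(400,300))]),'g3.png')
```

```text
t 8.7833 pos [ 0.4885 -0.2247  0.2279] [-179.87    0.2  -175.79] q [ -30.7    3.    78.1    0.    98.6 -125. ] F [-0.  -0.6  0.3] gap 0.07398233151557643 0.0
shift cm [-18.65  33.49   2.78] rot [-0.13  0.2   0.01]
[315 172  17  13  93] [ 0.4777 -0.2249  0.083 ]
```

View pics/g3.png

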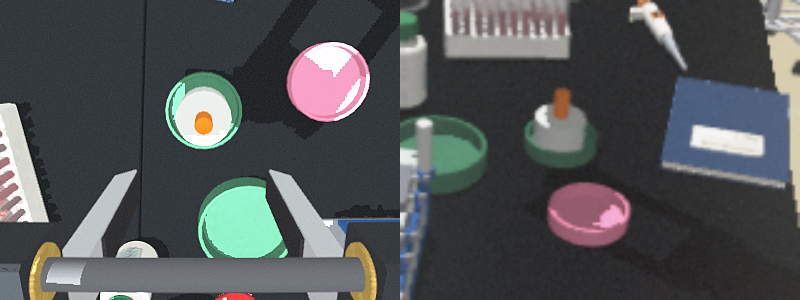

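The cap stands upright and roughly centred in the small green holder: wrist crop (203,120), side crop (560,125). Next is the yellow catch.

Call:
jog_arm([
  {"tx": -1, "ty": 2, "tz": 0, "rx": 0, "ry": 0, "rz": 0},
  {"tx": -3, "ty": 5.4, "tz": 0, "rx": 0, "ry": 0, "rz": 0},
  {"tx": -5, "ty": 9, "tz": 0, "rx": 0, "ry": 0, "rz": 0},
  {"tx": -7, "ty": 12.6, "tz": 0, "rx": 0, "ry": 0, "rz": 0},
  {"tx": -9, "ty": 16.2, "tz": 0, "rx": 0, "ry": 0, "rz": 0},
  {"tx": -11, "ty": 19.8, "tz": 0, "rx": 0, "ry": 0, "rz": 0},
  {"tx": -13, "ty": 23.4, "tz": 0, "rx": 0, "ry": 0, "rz": 0},
  {"tx": -15, "ty": 27, "tz": 0, "rx": 0, "ry": 0, "rz": 0},
  {"tx": -17, "ty": 30.6, "tz": 0, "rx": 0, "ry": 0, "rz": 0},
  {"tx": -18.6, "ty": 33.5, "tz": 1, "rx": 0, "ry": 0, "rz": 0},
], grip=6.6)

```text
time_s: 9.72
eef_pos: [0.6493, 0.1266, 0.2151]
eef_rot: [180.0, -0.0, -175.7]
force: [0.5, 0.3, 0.5]
finger_gap: 0.0663
finger_force: 0.0
```

Call:
jog_arm([
  {"tx": 0, "ty": 0, "tz": 1, "rx": 0, "ry": 0, "rz": 0},
  {"tx": 0, "ty": 0, "tz": 2, "rx": 0, "ry": 0, "rz": 0},
  {"tx": 0, "ty": 0, "tz": 2, "rx": 0, "ry": 0, "rz": 0},
  {"tx": 0, "ty": 0, "tz": 2, "rx": 0, "ry": 0, "rz": 0},
])

```text
time_s: 10.05
eef_pos: [0.6475, 0.122, 0.1937]
eef_rot: [-180.0, -0.2, -175.9]
force: [-1.1, -0.3, 0.5]
finger_gap: 0.066
finger_force: 0.0
```

Run:
```python
from h import *
plan([.65,.123,.112],-175.8)
w=grab('wrist');a=w['pixels'].astype(int)
for n,m in (('y',(a[...,0]>150)&(a[...,1]>120)&(a[...,2]<90)),('r',(a[...,0]>150)&(a[...,1]<90)&(a[...,2]<90))):
  k,l,st,c=cv2.connectedComponentsWithStats(m.astype(np.uint8))
  for i in range(1,k):
    if st[i,4]>20: print(n,st[i],onz(w,*c[i],.136).round(4))
save(w['pixels'][100:350,120:520],'g4.png')
```

```text
t 10.05 pos [0.6475 0.122  0.1937] [-179.97   -0.25 -175.88] q [  5.8  19.4  62.8  -0.   98.1 -88.4] F [-1.1 -0.3  0.5] gap 0.06596802170122591 0.0
shift cm [-0.3   0.08  8.16] rot [-0.03 -0.25 -0.08]
r [167 209   9  17 116] [0.6585 0.0073 0.136 ]
r [222 209  11  17 125] [0.6554 0.0495 0.136 ]
r [ 77 248  34  13 177] [ 0.6935 -0.0551  0.136 ]
r [ 67 259  10  16  35] [ 0.7077 -0.0785  0.136 ]
r [114 260   6  11  22] [ 0.7026 -0.0397  0.136 ]
```

Call:
jog_arm([
  {"tx": -0.2, "ty": 0.05, "tz": 1.5, "rx": 0, "ry": 0, "rz": 0},
  {"tx": -0.2, "ty": 0.05, "tz": 3, "rx": 0, "ry": 0, "rz": 0},
  {"tx": -0.2, "ty": 0.05, "tz": 4.5, "rx": 0, "ry": 0, "rz": 0},
  {"tx": -0.2, "ty": 0.05, "tz": 4.5, "rx": 0, "ry": 0, "rz": 0},
  {"tx": -0.2, "ty": 0.05, "tz": 4.5, "rx": 0, "ry": 0, "rz": 0},
])

```text
time_s: 10.52
eef_pos: [0.6503, 0.1228, 0.151]
eef_rot: [-180.0, -0.0, -175.9]
force: [-0.7, 0.6, 0.8]
finger_gap: 0.066
finger_force: 0.0
```

Run:
```python
from h import *
plan([.65,.123,.112],-175.8)
w=grab('wrist');a=w['pixels'].astype(int)
m=(a[...,0]>110)&(a[...,1]>70)&(a[...,2]<.5*a[...,1])&(a[...,1]>.6*a[...,0])
k,l,st,c=cv2.connectedComponentsWithStats(m.astype(np.uint8))
for i in range(1,k):
    if st[i,4]>20: print(st[i],c[i].round(1),onz(w,*c[i],.137).round(4))
print('expected',proj(w,[[.6515,.101,.137],[.6485,.145,.137]]).round(1))
```

```text
t 10.5167 pos [0.6503 0.1228 0.151 ] [-1.800e+02 -4.000e-02 -1.759e+02] q [  5.8  20.2  66.6  -0.   93.3 -88.3] F [-0.7  0.6  0.8] gap 0.06599262583726159 0.0
shift cm [0.02 0.02 3.9 ] rot [-0.   -0.04 -0.1 ]
[410 142  11   9  75] [415.4 146.1] [0.5909 0.1734 0.137 ]
[285 210  13  35 332] [290.6 227.5] [0.6467 0.1029 0.137 ]
[349 210  14  35 353] [355.8 227.3] [0.6437 0.1436 0.137 ]
[170 316   6  12  31] [172.7 322.1] [0.7219 0.025  0.137 ]
[168 329   8   9  38] [170.8 333.1] [0.7311 0.0231 0.137 ]
[474 345   5  10  29] [475.9 350. ] [0.7297 0.2379 0.137 ]
[167 353   9  15  53] [170.7 359.4] [0.7535 0.0216 0.137 ]
[469 355   9  13  38] [473.5 361.3] [0.7394 0.2381 0.137 ]
expected [[287.2 234.4]
 [357.3 234.7]]
```

Call:
jog_arm([
  {"tx": 0, "ty": 0, "tz": 1, "rx": 0, "ry": 0, "rz": 0},
  {"tx": 0, "ty": 0, "tz": 2, "rx": 0, "ry": 0, "rz": 0},
  {"tx": 0, "ty": 0, "tz": 3, "rx": 0, "ry": 0, "rz": 0},
  {"tx": 0, "ty": 0, "tz": 3.8, "rx": 0, "ry": 0, "rz": 0},
  {"tx": 0, "ty": 0, "tz": 3.8, "rx": 0, "ry": 0, "rz": 0},
  {"tx": 0, "ty": 0, "tz": 3.8, "rx": 0, "ry": 0, "rz": 0},
])

```text
time_s: 11.07
eef_pos: [0.65, 0.1241, 0.1114]
eef_rot: [-180.0, -0.1, -175.8]
force: [0.1, 0.6, 0.5]
finger_gap: 0.0664
finger_force: 0.0
```

Call:
jog_arm([
  {"tx": 0, "ty": 0, "tz": 0, "rx": 0, "ry": 0, "rz": 0},
  {"tx": 0, "ty": 0, "tz": 0, "rx": 0, "ry": 0, "rz": 0},
  {"tx": 0, "ty": 0, "tz": 0, "rx": 0, "ry": 0, "rz": 0},
  {"tx": 0, "ty": 0, "tz": 0, "rx": 0, "ry": 0, "rz": 0},
  {"tx": 0, "ty": 0, "tz": 0, "rx": 0, "ry": 0, "rz": 0},
  {"tx": 0, "ty": 0, "tz": 0, "rx": 0, "ry": 0, "rz": 0},
  {"tx": 0, "ty": 0, "tz": 0, "rx": 0, "ry": 0, "rz": 0},
  {"tx": 0, "ty": 0, "tz": 0, "rx": 0, "ry": 0, "rz": 0},
  {"tx": 0, "ty": 0, "tz": 0, "rx": 0, "ry": 0, "rz": 0},
  {"tx": 0, "ty": 0, "tz": 0, "rx": 0, "ry": 0, "rz": 0},
], grip=2)

```text
time_s: 11.9
eef_pos: [0.6512, 0.1235, 0.114]
eef_rot: [-179.9, 0.1, -175.8]
force: [-0.3, -5.5, 5.6]
finger_gap: 0.0267
finger_force: 30.0
```

Call:
jog_arm([
  {"tx": 0, "ty": 0, "tz": 0, "rx": 0, "ry": 0, "rz": 0},
  {"tx": 0, "ty": 0, "tz": 0, "rx": 0, "ry": 0, "rz": 0},
  {"tx": 0, "ty": 0, "tz": 0, "rx": 0, "ry": 0, "rz": 0},
])

```text
time_s: 12.15
eef_pos: [0.6512, 0.1235, 0.1139]
eef_rot: [-179.9, 0.1, -175.8]
force: [-1.0, -3.8, 5.3]
finger_gap: 0.0266
finger_force: 30.0
```

Call:
jog_arm([
  {"tx": 0, "ty": 0, "tz": 0, "rx": 0, "ry": 0, "rz": 0},
  {"tx": 0, "ty": 0, "tz": 0, "rx": 0, "ry": 0, "rz": 0},
  {"tx": 0, "ty": 0, "tz": 0, "rx": 0, "ry": 0, "rz": 0},
  {"tx": 0, "ty": 0, "tz": 0, "rx": 0, "ry": 0, "rz": 0},
  {"tx": 0, "ty": 0, "tz": 0, "rx": 0, "ry": 0, "rz": 0},
  {"tx": 0, "ty": 0, "tz": -1, "rx": 0, "ry": 0, "rz": 0},
  {"tx": 0, "ty": 0, "tz": -2.5, "rx": 0, "ry": 0, "rz": 0},
  {"tx": 0, "ty": 0, "tz": -4, "rx": 0, "ry": 0, "rz": 0},
  {"tx": 0, "ty": 0, "tz": -4.5, "rx": 0, "ry": 0, "rz": 0},
  {"tx": 0, "ty": 0, "tz": -4.5, "rx": 0, "ry": 0, "rz": 0},
], grip=6.6)

```text
time_s: 12.98
eef_pos: [0.6519, 0.1244, 0.1608]
eef_rot: [180.0, 0.3, -175.8]
force: [0.6, -0.7, 0.4]
finger_gap: 0.066
finger_force: 0.0
```

Run:
```python
from h import *
plan([.657,.0285,.157],-175.8)
w=grab('wrist');a=w['pixels'].astype(int)
m=(a[...,0]>110)&(a[...,1]>70)&(a[...,2]<.5*a[...,1])&(a[...,1]>.6*a[...,0])
k,l,st,c=cv2.connectedComponentsWithStats(m.astype(np.uint8))
for i in range(1,k):
    if st[i,4]>150: print(st[i],c[i].round(1),onz(w,*c[i],.137).round(4))
```

```text
t 12.9833 pos [0.6519 0.1244 0.1608] [ 179.97    0.28 -175.79] q [  5.9  20.   65.7   0.   94.  -88.3] F [ 0.6 -0.7  0.4] gap 0.06598413239456612 0.0
shift cm [ 0.2  -9.61  0.38] rot [0.03 0.28 0.01]
[299 203  12  33 308] [304.4 219.5] [0.646  0.1125 0.137 ]
[333 203  11  33 303] [337.9 219.9] [0.6447 0.1343 0.137 ]
```

Call:
jog_arm([
  {"tx": 0.02, "ty": -1.5, "tz": 0, "rx": 0, "ry": 0, "rz": 0},
  {"tx": 0.05, "ty": -4, "tz": 0, "rx": 0, "ry": 0, "rz": 0},
  {"tx": 0.1, "ty": -6.5, "tz": 0, "rx": 0, "ry": 0, "rz": 0},
  {"tx": 0.1, "ty": -8.5, "tz": 0, "rx": 0, "ry": 0, "rz": 0},
  {"tx": 0.1, "ty": -9.5, "tz": 0, "rx": 0, "ry": 0, "rz": 0},
  {"tx": 0.1, "ty": -9.5, "tz": 0, "rx": 0, "ry": 0, "rz": 0},
  {"tx": 0.1, "ty": -9.5, "tz": 0, "rx": 0, "ry": 0, "rz": 0},
  {"tx": 0.1, "ty": -9.5, "tz": 0, "rx": 0, "ry": 0, "rz": 0},
])

```text
time_s: 13.7
eef_pos: [0.6564, 0.03, 0.1574]
eef_rot: [180.0, -0.0, -175.8]
force: [-0.6, -0.1, -0.3]
finger_gap: 0.0656
finger_force: 0.0
```

Run:
```python
from h import *
plan([.657,.0285,.114],-175.8)
w=grab('wrist');a=w['pixels'].astype(int)
m=(a[...,0]>120)&(a[...,1]<80)&(a[...,2]<80)
k,l,st,c=cv2.connectedComponentsWithStats(m.astype(np.uint8))
for i in range(1,k):
    if st[i,4]>80: print(st[i],c[i].round(1),onz(w,*c[i],.137).round(4))
print('expected',proj(w,[[.6585,.0075,.137],[.6555,.0495,.137]]).round(1))
```

```text
t 13.7 pos [0.6564 0.03   0.1574] [ 1.7995e+02 -4.0000e-02 -1.7576e+02] q [ -2.3  19.5  66.8   0.   93.8 -96.6] F [-0.6 -0.1 -0.3] gap 0.0655740834036129 0.0
shift cm [-0.05 -0.16  4.34] rot [ 0.05 -0.04  0.04]
[283 222  10  20 177] [287.2 231.4] [0.6582 0.0076 0.137 ]
[349 222   9  20 173] [352.9 231.4] [0.655  0.0501 0.137 ]
[121 258  60  25 924] [151.  270.7] [ 0.6936 -0.0833  0.137 ]
expected [[287.  231.9]
 [352.  232.1]]
```

Call:
jog_arm([
  {"tx": -0.03, "ty": -0.12, "tz": 1, "rx": 0, "ry": 0, "rz": 0},
  {"tx": -0.03, "ty": -0.12, "tz": 2, "rx": 0, "ry": 0, "rz": 0},
  {"tx": -0.03, "ty": -0.12, "tz": 3, "rx": 0, "ry": 0, "rz": 0},
  {"tx": -0.03, "ty": -0.12, "tz": 4, "rx": 0, "ry": 0, "rz": 0},
  {"tx": -0.03, "ty": -0.12, "tz": 4.3, "rx": 0, "ry": 0, "rz": 0},
  {"tx": -0.03, "ty": -0.12, "tz": 4.3, "rx": 0, "ry": 0, "rz": 0},
])

```text
time_s: 14.25
eef_pos: [0.6558, 0.0284, 0.1123]
eef_rot: [180.0, -0.2, -175.8]
force: [0.3, -0.4, -0.0]
finger_gap: 0.0662
finger_force: 0.0
```

Call:
jog_arm([
  {"tx": 0, "ty": 0, "tz": 0, "rx": 0, "ry": 0, "rz": 0},
  {"tx": 0, "ty": 0, "tz": 0, "rx": 0, "ry": 0, "rz": 0},
  {"tx": 0, "ty": 0, "tz": 0, "rx": 0, "ry": 0, "rz": 0},
  {"tx": 0, "ty": 0, "tz": 0, "rx": 0, "ry": 0, "rz": 0},
  {"tx": 0, "ty": 0, "tz": 0, "rx": 0, "ry": 0, "rz": 0},
  {"tx": 0, "ty": 0, "tz": 0, "rx": 0, "ry": 0, "rz": 0},
  {"tx": 0, "ty": 0, "tz": 0, "rx": 0, "ry": 0, "rz": 0},
  {"tx": 0, "ty": 0, "tz": 0, "rx": 0, "ry": 0, "rz": 0},
  {"tx": 0, "ty": 0, "tz": 0, "rx": 0, "ry": 0, "rz": 0},
  {"tx": 0, "ty": 0, "tz": 0, "rx": 0, "ry": 0, "rz": 0},
], grip=2)

```text
time_s: 15.08
eef_pos: [0.6575, 0.0286, 0.1161]
eef_rot: [180.0, 0.1, -175.8]
force: [0.2, 2.1, 5.7]
finger_gap: 0.0267
finger_force: 30.0
```

Call:
jog_arm([
  {"tx": 0, "ty": 0, "tz": 0, "rx": 0, "ry": 0, "rz": 0},
  {"tx": 0, "ty": 0, "tz": 0, "rx": 0, "ry": 0, "rz": 0},
  {"tx": 0, "ty": 0, "tz": 0, "rx": 0, "ry": 0, "rz": 0},
])

```text
time_s: 15.33
eef_pos: [0.6575, 0.0286, 0.1161]
eef_rot: [180.0, 0.1, -175.8]
force: [-0.7, 2.1, 5.8]
finger_gap: 0.0264
finger_force: 30.0
```

Call:
jog_arm([
  {"tx": 0, "ty": 0, "tz": 0, "rx": 0, "ry": 0, "rz": 0},
  {"tx": 0, "ty": 0, "tz": 0, "rx": 0, "ry": 0, "rz": 0},
  {"tx": 0, "ty": 0, "tz": 0, "rx": 0, "ry": 0, "rz": 0},
  {"tx": 0, "ty": 0, "tz": 0, "rx": 0, "ry": 0, "rz": 0},
  {"tx": 0, "ty": 0, "tz": -1, "rx": 0, "ry": 0, "rz": 0},
  {"tx": 0, "ty": 0, "tz": -3, "rx": 0, "ry": 0, "rz": 0},
  {"tx": 0, "ty": 0, "tz": -5, "rx": 0, "ry": 0, "rz": 0},
  {"tx": 0, "ty": 0, "tz": -7, "rx": 0, "ry": 0, "rz": 0},
  {"tx": 0, "ty": 0, "tz": -9, "rx": 0, "ry": 0, "rz": 0},
  {"tx": 0, "ty": 0, "tz": -9, "rx": 0, "ry": 0, "rz": 0},
], grip=6)

```text
time_s: 16.17
eef_pos: [0.6592, 0.0278, 0.2112]
eef_rot: [-179.9, 0.6, -175.8]
force: [0.2, -0.6, 1.3]
finger_gap: 0.0596
finger_force: 0.0
```

Run:
```python
from h import *
plan([.618,-.019,.2],94.3)
w=grab('wrist');a=w['pixels'].astype(int)
m=(a[...,0]>120)&(a[...,1]<80)&(a[...,2]<80)
k,l,st,c=cv2.connectedComponentsWithStats(m.astype(np.uint8))
for i in range(1,k):
    if st[i,4]>60: print(st[i],c[i].round(1),onz(w,*c[i],.137).round(4))
```

```text
t 16.1667 pos [0.6592 0.0278 0.2112] [-179.92    0.57 -175.8 ] q [ -2.5  18.7  61.7  -0.   99.  -96.7] F [ 0.2 -0.6  1.3] gap 0.05955968352946365 0.0
shift cm [ 4.46 -4.37  1.08] rot [ 0.38  0.51 89.9 ]
[306 195   8  17 126] [309.5 203.1] [0.6573 0.0175 0.137 ]
[334 196   8  16 110] [337.8 203.4] [0.6559 0.0401 0.137 ]
[ 147  236   57   47 1133] [178.9 255.1] [ 0.7114 -0.0901  0.137 ]
```

Call:
jog_arm([
  {"tx": 0.5, "ty": -0.5, "tz": 0.5, "rx": 0, "ry": 0, "rz": 7},
  {"tx": 1, "ty": -1, "tz": 0.5, "rx": 0, "ry": 0, "rz": 14},
  {"tx": 1.5, "ty": -1.5, "tz": 0.5, "rx": 0, "ry": 0, "rz": 21},
  {"tx": 2, "ty": -2, "tz": 0.5, "rx": 0, "ry": 0, "rz": 28},
  {"tx": 2.5, "ty": -2.5, "tz": 0.5, "rx": 0, "ry": 0, "rz": 35},
  {"tx": 3, "ty": -3, "tz": 0.5, "rx": 0, "ry": 0, "rz": 42},
  {"tx": 3.5, "ty": -3.5, "tz": 0.5, "rx": 0, "ry": 0, "rz": 49},
  {"tx": 4, "ty": -4, "tz": 0.5, "rx": 0, "ry": 0, "rz": 56},
  {"tx": 4.4, "ty": -4.4, "tz": 0.5, "rx": 0, "ry": 0, "rz": 63},
  {"tx": 4.4, "ty": -4.4, "tz": 0.5, "rx": 0, "ry": 0, "rz": 70},
])

```text
time_s: 17.05
eef_pos: [0.615, -0.0198, 0.1979]
eef_rot: [-179.8, -0.1, 113.8]
force: [0.0, 0.5, -0.0]
finger_gap: 0.0597
finger_force: 0.0
```

Call:
jog_arm([
  {"tx": 0, "ty": 0, "tz": 0, "rx": 0, "ry": 0, "rz": 7},
  {"tx": 0, "ty": 0, "tz": 0, "rx": 0, "ry": 0, "rz": 14},
  {"tx": 0, "ty": 0, "tz": 0, "rx": 0, "ry": 0, "rz": 20},
  {"tx": 0, "ty": 0, "tz": 0, "rx": 0, "ry": 0, "rz": 20},
  {"tx": 0, "ty": 0, "tz": 0, "rx": 0, "ry": 0, "rz": 20},
])

```text
time_s: 17.47
eef_pos: [0.6157, -0.019, 0.1982]
eef_rot: [-179.9, -0.0, 94.4]
force: [0.5, 0.5, 0.2]
finger_gap: 0.0602
finger_force: 0.0
```

Run:
```python
from h import *
plan([.618,-.019,.155],94.3)
w=grab('wrist');d=grab('side')
save(np.hstack([cv2.resize(w['pixels'][60:400,120:520],(400,340)),cv2.resize(d['pixels'][130:300,200:400],(400,340),interpolation=cv2.INTER_CUBIC)]),'p1.png')
print(proj(w,[[.6185,-.0193,.148]]),proj(w,[[.6185,-.0193,.09]]))
```

```text
t 17.4667 pos [ 0.6157 -0.019   0.1982] [-1.7985e+02 -3.0000e-02  9.4360e+01] q [ -7.   13.7  69.5  -0.   97.  -11.4] F [0.5 0.5 0.2] gap 0.06017922966300574 0.0
shift cm [-0.02  0.24  4.32] rot [-0.15 -0.03  0.06]
[[325.70923722 218.26306317]] [[325.23107976 197.65296129]]
```

View pics/p1.png

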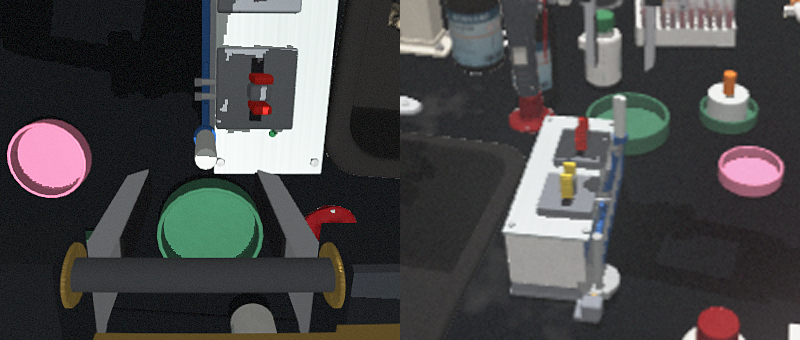

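Both catches are squeezed. The wrist crop shows the post top at (206,160), which matches the prediction. I'll lower round the post and grip it.

Call:
jog_arm([
  {"tx": -0.03, "ty": 0.22, "tz": 2, "rx": 0, "ry": 0, "rz": 0},
  {"tx": -0.03, "ty": 0.22, "tz": 4, "rx": 0, "ry": 0, "rz": 0},
  {"tx": -0.03, "ty": 0.22, "tz": 6, "rx": 0, "ry": 0, "rz": 0},
  {"tx": -0.03, "ty": 0.22, "tz": 8, "rx": 0, "ry": 0, "rz": 0},
  {"tx": -0.03, "ty": 0.22, "tz": 8.6, "rx": 0, "ry": 0, "rz": 0},
  {"tx": -0.03, "ty": 0.22, "tz": 8.6, "rx": 0, "ry": 0, "rz": 0},
])

```text
time_s: 18.07
eef_pos: [0.6169, -0.0189, 0.111]
eef_rot: [-179.7, -0.1, 94.3]
force: [-0.1, -0.4, 0.9]
finger_gap: 0.0603
finger_force: 0.0
```

Call:
jog_arm([
  {"tx": 0, "ty": 0, "tz": 0, "rx": 0, "ry": 0, "rz": 0},
  {"tx": 0, "ty": 0, "tz": 0, "rx": 0, "ry": 0, "rz": 0},
  {"tx": 0, "ty": 0, "tz": 0, "rx": 0, "ry": 0, "rz": 0},
  {"tx": 0, "ty": 0, "tz": 0, "rx": 0, "ry": 0, "rz": 0},
  {"tx": 0, "ty": 0, "tz": 0, "rx": 0, "ry": 0, "rz": 0},
  {"tx": 0, "ty": 0, "tz": 0, "rx": 0, "ry": 0, "rz": 0},
  {"tx": 0, "ty": 0, "tz": 0, "rx": 0, "ry": 0, "rz": 0},
  {"tx": 0, "ty": 0, "tz": 0, "rx": 0, "ry": 0, "rz": 0},
  {"tx": 0, "ty": 0, "tz": 0, "rx": 0, "ry": 0, "rz": 0},
  {"tx": 0, "ty": 0, "tz": 0, "rx": 0, "ry": 0, "rz": 0},
], grip=0.5)

```text
time_s: 18.9
eef_pos: [0.6185, -0.0192, 0.1142]
eef_rot: [-180.0, 0.0, 94.2]
force: [-1.4, -1.0, 2.7]
finger_gap: 0.0164
finger_force: 30.0
```

Run:
```python
from h import *
from bench import readout
o=readout.get_obs(); plan(o['eef_pos'],94.3)
p=np.array([o['eef_pos'][0],o['eef_pos'][1],0]); y=np.radians(4.3)
h=p+.195*np.array([-np.sin(y),np.cos(y),0])
A=R.from_euler('xyz',o['eef_rot'],degrees=True)
for th in np.r_[np.arange(0.06,1.2,.06),1.2]:
    v=R.from_rotvec([0,0,-th]).apply(p-h)+h-p
    print(round(th,2),(A.inv().apply(v)*100).round(1)[:2],round(np.degrees(th),1),end='; ')
print(h)
```

```text
t 18.9 pos [ 0.6185 -0.0192  0.1142] [-179.99    0.     94.2 ] q [ -7.   15.6  76.6  -0.   87.8 -11.2] F [-1.4 -1.   2.7] gap 0.016351792376080875 30.00055879354477
shift cm [0. 0. 0.] rot [-0.01  0.   -0.1 ]
0.06 [ 0.  -1.2] 3.4; 0.12 [ 0.1 -2.3] 6.9; 0.18 [ 0.3 -3.5] 10.3; 0.24 [ 0.6 -4.6] 13.8; 0.3 [ 0.9 -5.8] 17.2; 0.36 [ 1.2 -6.9] 20.6; 0.42 [ 1.7 -8. ] 24.1; 0.48 [ 2.2 -9. ] 27.5; 0.54 [  2.8 -10. ] 30.9; 0.6 [  3.4 -11. ] 34.4; 0.66 [  4.1 -12. ] 37.8; 0.72 [  4.8 -12.9] 41.3; 0.78 [  5.6 -13.7] 44.7; 0.84 [  6.5 -14.5] 48.1; 0.9 [  7.4 -15.3] 51.6; 0.96 [  8.3 -16. ] 55.0; 1.02 [  9.3 -16.6] 58.4; 1.08 [ 10.3 -17.2] 61.9; 1.14 [ 11.3 -17.7] 65.3; 1.2 [ 12.4 -18.2] 68.8; [0.60383366 0.17529664 0.        ]
```

Call:
jog_arm([
  {"tx": 0, "ty": -0.6, "tz": 0, "rx": 0, "ry": 0, "rz": 1.7},
  {"tx": 0, "ty": -1.2, "tz": 0, "rx": 0, "ry": 0, "rz": 3.4},
  {"tx": 0.1, "ty": -1.75, "tz": 0, "rx": 0, "ry": 0, "rz": 5.2},
  {"tx": 0.1, "ty": -2.3, "tz": 0, "rx": 0, "ry": 0, "rz": 6.9},
  {"tx": 0.2, "ty": -2.9, "tz": 0, "rx": 0, "ry": 0, "rz": 8.6},
  {"tx": 0.3, "ty": -3.5, "tz": 0, "rx": 0, "ry": 0, "rz": 10.3},
  {"tx": 0.6, "ty": -4.6, "tz": 0, "rx": 0, "ry": 0, "rz": 13.8},
  {"tx": 0.6, "ty": -4.6, "tz": 0, "rx": 0, "ry": 0, "rz": 13.8},
])

```text
time_s: 19.57
eef_pos: [0.5715, -0.0171, 0.1142]
eef_rot: [180.0, 0.1, 80.3]
force: [0.7, -3.0, 1.5]
finger_gap: 0.0162
finger_force: 30.0
```

```bash
cat > arc.py <<'E'
from h import *
from bench import readout
o=readout.get_obs(); plan(o['eef_pos'],94.3)
h=np.array([.6038,.1753]); v=np.array(o['eef_pos'][:2])-h
th0=np.arctan2(.6185-h[0],h[1]+.0192)-np.arctan2(v[0],-v[1]); print('r',np.linalg.norm(v),'th',th0)
p=np.array([.6185,-.0192])-h;A=R.from_euler('xyz',o['eef_rot'],degrees=True)
for th in np.r_[np.arange(th0+.06,1.2,.06),1.2]:
    w=R.from_rotvec([0,0,-th]).apply([*p,0])[:2]+h-o['eef_pos'][:2]
    print(round(th,2),(A.inv().apply([*w,0])*100).round(1)[:2],round(np.degrees(th)-(94.2-o['eef_rot'][2]),1),end='; ')
E
python3 arc.py
```

```text
t 19.5667 pos [ 0.5715 -0.0171  0.1142] [1.7996e+02 8.0000e-02 8.0340e+01] q [-7.3  9.7 83.7 -0.1 86.6  2.3] F [ 0.7 -3.   1.5] gap 0.016242314069337176 30.00102460384369
shift cm [0. 0. 0.] rot [  0.03   0.09 -13.96]
r 0.19506930806879122 th 0.24156579933273895
0.3 [ 0.  -1.2] 3.4; 0.36 [ 0.1 -2.3] 6.9; 0.42 [ 0.3 -3.5] 10.3; 0.48 [ 0.5 -4.6] 13.7; 0.54 [ 0.9 -5.8] 17.2; 0.6 [ 1.2 -6.9] 20.6; 0.66 [ 1.7 -8. ] 24.0; 0.72 [ 2.2 -9. ] 27.5; 0.78 [  2.8 -10. ] 30.9; 0.84 [  3.4 -11. ] 34.4; 0.9 [  4.1 -12. ] 37.8; 0.96 [  4.8 -12.9] 41.2; 1.02 [  5.6 -13.7] 44.7; 1.08 [  6.5 -14.5] 48.1; 1.14 [  7.3 -15.3] 51.5; 1.2 [  8.3 -16. ] 54.9;
```

Forces are low and the arc fits, so the gate is moving. Next is through the detent.

Call:
jog_arm([
  {"tx": 0, "ty": -1.2, "tz": 0, "rx": 0, "ry": 0, "rz": 3.4},
  {"tx": 0.1, "ty": -2.3, "tz": 0, "rx": 0, "ry": 0, "rz": 6.9},
  {"tx": 0.3, "ty": -3.5, "tz": 0, "rx": 0, "ry": 0, "rz": 10.3},
  {"tx": 0.5, "ty": -4.6, "tz": 0, "rx": 0, "ry": 0, "rz": 13.7},
  {"tx": 0.9, "ty": -5.8, "tz": 0, "rx": 0, "ry": 0, "rz": 17.2},
  {"tx": 1.2, "ty": -6.9, "tz": 0, "rx": 0, "ry": 0, "rz": 20.6},
  {"tx": 1.7, "ty": -8, "tz": 0, "rx": 0, "ry": 0, "rz": 24},
  {"tx": 2.2, "ty": -9, "tz": 0, "rx": 0, "ry": 0, "rz": 27.5},
  {"tx": 2.8, "ty": -10, "tz": 0, "rx": 0, "ry": 0, "rz": 30.9},
  {"tx": 2.8, "ty": -10, "tz": 0, "rx": 0, "ry": 0, "rz": 30.9},
])

```text
time_s: 20.4
eef_pos: [0.4765, 0.0273, 0.1142]
eef_rot: [-180.0, 0.2, 49.5]
force: [-3.3, -5.3, 2.7]
finger_gap: 0.0164
finger_force: 30.0
```

```bash
python3 arc.py
```

```text
t 20.4 pos [0.4765 0.0273 0.1142] [-179.98    0.19   49.51] q [-3.4 -2.1 96.2 -0.1 86.  37.1] F [-3.3 -5.3  2.7] gap 0.0164321951347281 30.001483261585236
shift cm [0. 0. 0.] rot [ -0.1    0.18 -44.79]
r 0.1951866800436596 th 0.7859847400236839
0.85 [ 0.1 -1.2] 3.8; 0.91 [ 0.2 -2.3] 7.2; 0.97 [ 0.3 -3.5] 10.7; 1.03 [ 0.6 -4.6] 14.1; 1.09 [ 0.9 -5.8] 17.5; 1.15 [ 1.3 -6.9] 21.0; 1.2 [ 1.7 -7.8] 24.1;
```

Call:
jog_arm([
  {"tx": 0.1, "ty": -1.2, "tz": 0, "rx": 0, "ry": 0, "rz": 3.8},
  {"tx": 0.2, "ty": -2.3, "tz": 0, "rx": 0, "ry": 0, "rz": 7.2},
  {"tx": 0.3, "ty": -3.5, "tz": 0, "rx": 0, "ry": 0, "rz": 10.7},
  {"tx": 0.6, "ty": -4.6, "tz": 0, "rx": 0, "ry": 0, "rz": 14.1},
  {"tx": 0.9, "ty": -5.8, "tz": 0, "rx": 0, "ry": 0, "rz": 17.5},
  {"tx": 1.3, "ty": -6.9, "tz": 0, "rx": 0, "ry": 0, "rz": 21},
  {"tx": 1.7, "ty": -7.8, "tz": 0, "rx": 0, "ry": 0, "rz": 24.1},
  {"tx": 1.9, "ty": -8.2, "tz": 0, "rx": 0, "ry": 0, "rz": 25.2},
  {"tx": 1.9, "ty": -8.2, "tz": 0, "rx": 0, "ry": 0, "rz": 25.2},
  {"tx": 1.9, "ty": -8.2, "tz": 0, "rx": 0, "ry": 0, "rz": 25.2},
])

```text
time_s: 21.23
eef_pos: [0.4262, 0.0943, 0.1142]
eef_rot: [179.9, 0.3, 24.4]
force: [-7.6, -4.9, 6.2]
finger_gap: 0.0161
finger_force: 30.0
```

Call:
jog_arm([
  {"tx": 0, "ty": 0, "tz": 0, "rx": 0, "ry": 0, "rz": 0},
  {"tx": 0, "ty": 0, "tz": 0, "rx": 0, "ry": 0, "rz": 0},
  {"tx": 0, "ty": 0, "tz": 0, "rx": 0, "ry": 0, "rz": 0},
  {"tx": 0, "ty": 0, "tz": 0, "rx": 0, "ry": 0, "rz": 0},
])

```text
time_s: 21.57
eef_pos: [0.4264, 0.094, 0.1141]
eef_rot: [179.9, 0.3, 24.4]
force: [-7.6, -5.6, 6.6]
finger_gap: 0.0162
finger_force: 30.0
```

Run:
```python
import arc
from h import *
s=grab('scene');d=grab('side')
for n,i,z in(('scene',s,.082),('side',d,.082)):
    a=i['pixels'].astype(int); m=(a[...,0]>150)&(a[...,1]>50)&(a[...,1]<150)&(a[...,2]<80)&(a[...,0]>1.5*a[...,1])
    k,l,st,c=cv2.connectedComponentsWithStats(m.astype(np.uint8))
    for j in range(1,k):
        if st[j,4]>8: print(n,st[j],onz(i,*c[j],.067).round(3))
```

```text
t 21.5667 pos [0.4264 0.094  0.1141] [179.95   0.35  24.38] q [  5.1  -7.3 101.1  -0.2  86.6  70.7] F [-7.6 -5.6  6.6] gap 0.016232503309290398 30.002700090408325
shift cm [0. 0. 0.] rot [ -0.17   0.34 -69.92]
r 0.1951800282985186 th 1.2165538377207927
1.2 [0.  0.3] -1.1; scene [219 186   5   4   9] [0.604 0.48  0.067]
scene [369 250   7  13  59] [ 0.489 -0.226  0.067]
scene [484 338   7   6  12] [ 0.323 -0.58   0.067]
scene [492 340   4   5  11] [ 0.328 -0.594  0.067]
scene [517 348   7   9  42] [ 0.327 -0.647  0.067]
side [256  42  30   8 113] [ 1.206 -1.607  0.067]
side [235  98  28  18 346] [ 1.005 -0.634  0.067]
side [255 186  16   9  60] [ 0.763 -0.052  0.067]
side [290 188   4   4  11] [ 0.684 -0.077  0.067]
side [288 193   6   8  26] [ 0.68  -0.046  0.067]
side [349 284  20  15 242] [0.454 0.259 0.067]
```

```bash
python3 -c "
from bench import bot
print(bot.close_job())"
```

```text
the job is handed in; nothing more can be done
None
```

I handed the job in at about 22 s with the cap upright in the small green holder, the yellow and then the red catch squeezed together, and the gate held by its post at about 1.22 rad (worked out from the arm's position); the hand-in returned no verdict, and I did no final check on the bottles.

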